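# Fetch the bush-hammer head from the tip-out bin

## Robot

A 7-joint arm with a two-finger parallel gripper is mounted at the origin on the work surface. World frame = base frame: x ahead of the robot, y to its left, z up, the work surface at z = 0. Lengths are in mm, angles in rad, forces in N, time in s.
With the tool pointing down it reaches from about 400 to 850 mm from the base axis. Payload 4.5 kg.
Tool frame: the origin (TCP) lies at the very end of the fingers, on their centre line; the grasp point (between the pads) lies 19 mm behind it; z points along the fingers, y is the line along which they close (so a half turn about z gives the same grasp; the last joint's range is limited). The gripper opens to 85 mm and grips with 20 to 120 N. Pads are 22 mm wide; open, the fingers measure 114 mm over their backs; the gripper's body (76 mm by 85 mm) begins 54 mm behind the grasp point. The pads swing forward as they close: fully open they stand 13 mm farther back than shut.
Start: joints at [1.17, 0.689, -0.195, 1.565, 0.157, 0.902, -0.215], TCP at [263.299, -566.858, 231.317] pointing down, gripper open.
Joint ranges: [-3.01, 3.01], [-0.46, 2.08], [-1.47, 1.51], [0.13, 2.56], [-1, 4.14], [0.04, 2.09], [-2.66, 2.66]. Speed limits (rad/s): [2.57, 2.57, 3.14, 3.14, 3.14, 3.14, 3.14].

## Interface

Orientations are given as [roll, pitch, yaw] about the fixed x, y, z axes, in that order (R = Rz(yaw) Ry(pitch) Rx(roll)).
In Python, from plant import bot gives the robot as it stands. The module is installed in compiled form; this text tells all that it offers.
- The arm moves only by the tool drive_tool, never from a script. Its argument "moves" is a list of rows, each a list of 2 entries, a list of its own where there are three numbers: the shift along the tool's x, y, z in m, then the turn, a rotation vector about the tool's x, y, z in degrees. In form: [[[x, y, z], [wx, wy, wz]], ...]. A call has 1 to 12 rows; each row shifts and turns the commanded pose from where the row before left it, along the tool's axes as they then stand; what a row does not reach is not made up. A row lasts 1/12 s, in which the tool goes at most 41.7 mm and 7.16 degrees, less where a joint would pass 70% of its speed; a pose out of reach is approached as far as the arm can. A call is refused whole if a number of a shift passes 0.0417 or a number of a turn 7.16, either way. A call with a gripper value outside its range is refused whole. "jaw" is the opening, from 0 (shut) to 1 (fully open), set as the call begins (left out, the last holds). The fingers move at their own pace and stop on an object; "force" is the grip in N (left out, the last holds). Time passes only in rows, so rows that do not move let the fingers close. It gives the time, the measured TCP pose, the force, the opening and the grip force at its end, in the units of the state.
- bot.get_obs(): the state, without advancing time (a new reading comes with each control period).
- bot.grab_frame(name): name is "scene" or "side" or "wrist"; returns a dict with "frame" (400x640x3 uint8, red, green, blue), "K" (3x3 intrinsics, pixels), "k1" (the pictures are not rectified: a ray, as slopes to the right and down, at radius r is drawn at 1 + k1 r^2 times it, then the intrinsics apply), "rvec" (rotation vector, rad) and "tvec" (3), from world to camera coordinates, as OpenCV has them. Camera axes: x right, y down, z forward; pixel columns grow to the right and rows downward; lengths in mm; the calibration is good to about 2 mm. A picture is of the moment at which its call begins. There is no depth.
- bot.finish_job(): hands the job in; it is judged then, once.
The state is a dict: "time_s": time; "joints": joint angles; "joint_velocities": joint speeds; "joint_torque": joint torques, N m; "ee_pos": TCP position; "tool_rot": TCP orientation; "force": force on the tool from outside, world axes, zero at the start; "moment": the same for the moment, N m; "grip_width": finger opening in mm; "grip_force": force on a finger pad.
Only numpy, scipy, OpenCV 4.12 (cv2) and the standard library are available. Lean on these libraries where they do the work, as an engineer would, in place of code of your own. Each camera call takes 0.05 s, during which the arm holds its last target. There are 200 camera calls.

## Task

Tip the bin in the small plywood cabinet fully forward on its hinge, take out the square bush-hammer head lying at its back and set it down (do not drop it) in the shallow wooden tray. Then tip the bin back until it is fully shut. The flat chisel end stays in the bin, and the mallet, marble offcut and plaster pot stay where they are.

Things in the scene. Friction and masses are not known exactly. Their poses are not given: they have to be found in the camera images.
- bin_cabinet: Fixed plywood cabinet, 310 wide (y), 132 deep, 172 high, open in front. Origin: on the bench under the bin's hinge line, mid-width; +x points into the cabinet, y along the hinge, z up. Its 12 mm roof (underside 160 above the bench) covers x = 65 to 132 only, so the back of the shut bin cannot be reached from above. Side walls at y = +-143 to +-155.
- bin_hinge (a point): Middle of the hinge line, the lower front edge of the bin's front panel, 30 mm above the cabinet's origin; axes as the cabinet's. Bin, shut, from here in mm: front panel x 0 to 10, 118 high, 276 wide; floor 6 thick; outside depth 115; back wall 6 thick, 45 high; side walls 8 thick, falling from 112 to 45 high; inside 260 wide.
- bin (a joint): Angle of the wooden tip-out bin about its hinge: 0 shut (at a stop), grows as the bin's top tips out of the cabinet (cabinet -x), end stop at 0.75 rad. Stiff friction hinge, 0.5 N m: tipping it out takes up to 13 N at the top edge at first, less later; pushing it shut takes 1 to 6 N. More than half tipped it stays where it is left; nearly shut it may sink home.
- bin_lip (a point): Middle of the top edge of the bin's front panel (panel 10 thick), 118 mm from the hinge line; it can be pinched from above across the panel. Axes turn with the bin: x square to the panel, into the bin; z up along the panel.
- bin_floor (a point): Point on the bin's inner floor, mid-width, 80 mm behind the hinge line; axes turn with the bin, z square to the floor. A rib 5 high and 4 thick runs across the floor, 24 to 28 mm in front of this point, and keeps the parts at the back when the bin is tipped.
- bush_head: Part to fetch: steel bush-hammer head, 0.2 to 0.3 kg; square block 34 long (x), 28 wide (y), 28 high, teeth on its +x face, round shank (13 diameter, 30 long) on its -x face at 14 height. Origin: centre of the block's underside. Lies between rib and back wall, shank to the bin's front, in the left or right half; may slide to the rib as the bin tips.
- flat_chisel: Flat chisel end, to be left in the bin: steel blade 30 long (x) by 44 wide (y) by 16 high with a shank, 9 diameter, 30 long, on its -x side. Origin: centre of the blade's underside. Lies beside the head, in the other half of the bin.
- tool_tray: Fixed shallow open wooden tray, 170 (x) by 140 (y) by 30 high, walls and floor 6 thick. Origin: centre of its underside.
- mallet: Hammer with wooden handle lying on the bench, bystander. Origin at its underside, lying along its x.
- marble_offcut: Marble block 70 x 90 x 45 high, bystander. Origin: centre of its underside.
- plaster_pot: White plaster plug, round, 72 wide, 60 high, bystander. Origin: centre of its underside.
There are look-alikes about, which are no part of the job. Leave any turquoise look-alike of the bush_head alone. Leave any black look-alike of the tool_tray alone.

How it is judged:
By the outcome, as a careful person would: the job done as asked, in the order asked, and still so for the second after the job is handed in, with the robot touching nothing.
It also fails if it takes over 72 s, if anything falls off the work surface, if the arm or the gripper's body presses on something with over 40 N, if the wrist force passes 120 N, or if a joint passes its speed limit or range.

## Working session

There is one attempt and no reset: what is moved stays moved. The work goes in short steps, Python scripts to look and compute and a tool call to move; the robot and the scene stay as the last step left them, time stands still between calls to the robot, and variables do not carry over. Pictures are saved under pics/ and viewed, at most 10 in all, crops included, and the job is handed in when it is done.

Besides the shell and the picture viewer there is one more tool, called after "Request:" as name(argument=value, ...) on one line, values as JSON. drive_tool: Moves the arm, as the interface text tells. Its arguments: {"type":"object","properties":{"moves":{"type":"array"},"jaw":{"type":"number"},"force":{"type":"number"}},"required":["moves"]}

```bash
mkdir -p pics
cat > h.py <<'E'
import numpy as np, cv2
from plant import bot
from scipy.spatial.transform import Rotation as R
def snap(n,fn):
    f=bot.grab_frame(n); cv2.imwrite('pics/'+fn,f['frame'][:,:,::-1]); np.savez('pics/'+fn[:-4]+'.npz',**f); return f
def ld(fn): return dict(np.load('pics/'+fn+'.npz'))
def cam(f):
    M=cv2.Rodrigues(np.array(f['rvec'],float))[0]; return M,np.array(f['tvec'],float).ravel()
def proj(f,P):
    M,t=cam(f); p=np.atleast_2d(P)@M.T+t; s=p[:,:2]/p[:,2:]; r2=(s**2).sum(1,keepdims=True); s=s*(1+float(f['k1'])*r2)
    K=np.array(f['K']); return s*[K[0,0],K[1,1]]+K[:2,2]
def ray(f,uv):
    K=np.array(f['K']); D=np.array([float(f['k1']),0,0,0,0])
    s=cv2.undistortPoints(np.array(uv,float).reshape(-1,1,2),K,D,None,None).reshape(-1,2) if 1 else 0
    M,t=cam(f); return -M.T@t, np.c_[s,np.ones(len(s))]@M
def onz(f,uv,z):
    c,d=ray(f,uv); return c+d*((z-c[2])/d[:,2:])
E
python3 - <<'E'
from h import *
a=snap('scene','s0.png');b=snap('side','d0.png');c=snap('wrist','w0.png')
for f in(a,b,c):
    M,t=cam(f);print(-M.T@t,M[2],f['k1'],f['K'][0][0])
o=bot.get_obs();print(o['tool_rot'],o['ee_pos'],o['force'],o['grip_width'])
E
```

```text
[476.23935897 551.16512071 957.2547479 ] [ 0.13550155 -0.56644864 -0.81288084] 0.015610729841344774 412.62064616251797
[ 551.65526714 -986.99569857  829.85695598] [ 0.04892399  0.79319317 -0.60700168] -0.08573129480776179 447.9472094121012
[ 337.5125064  -530.21166398  373.83306853] [-0.29005475 -0.13316963 -0.94769937] 0.0003360486039785264 332.1684136695508
[-3.14018162e+00  7.72122837e-05  4.34906712e-01] [ 263.04761087 -566.39983013  230.6716463 ] [ 0.84588265 -1.08706356 -0.08984949] 85.65630011379112
```

View pics/s0.png

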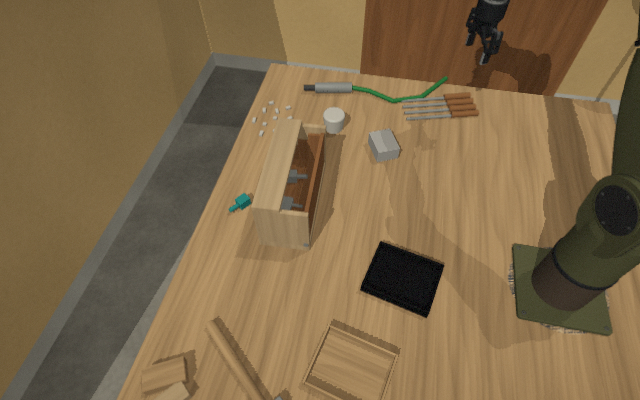

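View pics/d0.png

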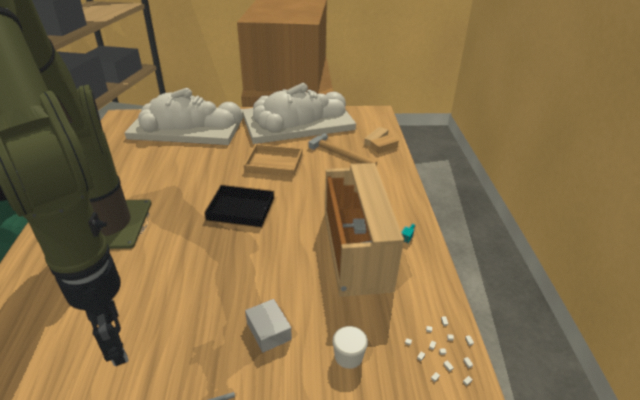

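Scene view: cabinet around (292,185), with its open front facing the robot. Two grey parts lie in the bin at about (295,177) and (289,203). The wooden tray is at (352,365). The black tray at (403,278) and the turquoise head at (240,203) are look-alikes. I'll enlarge the cabinet to tell the head from the chisel.

Run:
```python
from h import *
a=cv2.imread('pics/s0.png')[110:260,240:340];b=cv2.imread('pics/d0.png')[155:305,310:410]
im=np.hstack([cv2.resize(x,(400,600),interpolation=cv2.INTER_CUBIC) for x in(a,b)])
cv2.imwrite('pics/crop0.png',im)
```

```text
(no output)
```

View pics/crop0.png

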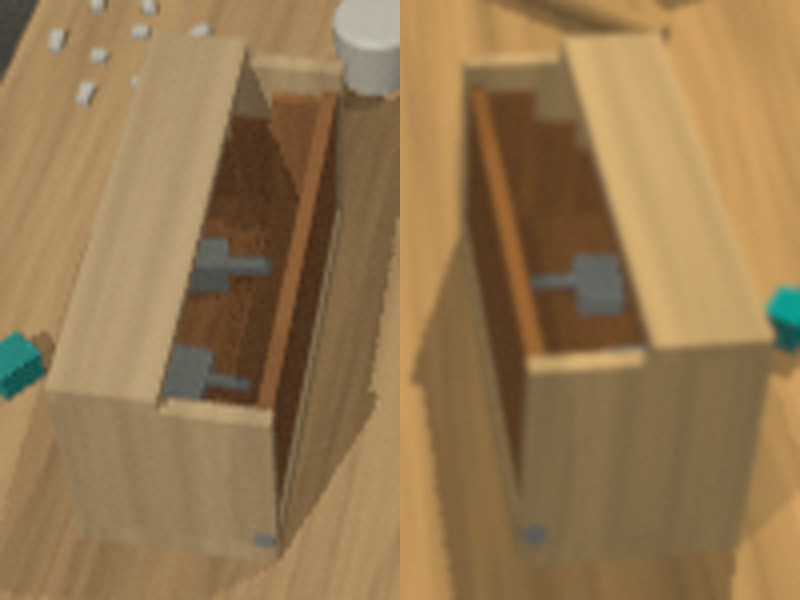

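The upper part in the scene view, (295,177), has a thick shank and a tall side face, so it is the bush head and it's in the −y half. The lower part at (288,203) is wide and flat with a thin shank, so it is the chisel, which also shows in the right-hand crop. Next I fit the cabinet and tray poses.

```bash
cat > fit.py <<'E'
from h import *
from scipy.optimize import least_squares
a=ld('s0');b=ld('d0')
def T(p,P): 
    c,s=np.cos(p[2]),np.sin(p[2]); P=np.array(P,float); return np.c_[p[0]+c*P[:,0]-s*P[:,1],p[1]+s*P[:,0]+c*P[:,1],P[:,2]]
W=155
A=([[132,W,172],[65,W,172],[65,-W,172],[132,-W,172],[0,W,0],[132,W,0]],[[252,207.5],[280,210.7],[301.5,120],[278,119.5],[309.5,248.7],[261.2,245]])
B=([[65,-W,172],[132,-W,172],[132,W,172],[65,W,172],[0,-W,0],[132,-W,0]],[[371.2,241.2],[402,240],[375.7,164.5],[350.7,165],[341.2,294.5],[393.7,295]])
f=lambda p:np.r_[(proj(a,T(p,A[0]))-A[1]).ravel(),(proj(b,T(p,B[0]))-B[1]).ravel()]
r=least_squares(f,[700,-50,0],x_scale=[1,1,.01])
cab=r.x
E
python3 - <<'E'
from fit import *
print(r.x,np.round(r.fun.reshape(-1,2),1).tolist())
M=lambda f,uv,z:np.round(onz(f,uv,z),0).tolist()
print('tray side',M(b,[[252,146],[302,149],[299,176],[246,172]],30),'scene',M(a,[[335,322],[399,348]],30))
# head: shank tip etc. in cabinet frame, floor z=36
def cabf(P): c,s=np.cos(cab[2]),np.sin(cab[2]); d=P-[cab[0],cab[1],0]; return np.round(np.c_[c*d[:,0]+s*d[:,1],-s*d[:,0]+c*d[:,1],d[:,2]],0).tolist()
print('shank tip',cabf(onz(a,[[307,176.5]],52)),'block top front corners',cabf(onz(a,[[297,169.5],[297,176.2]],64)),'chisel shank',cabf(onz(a,[[302.5,206]],45)))
print('lip ends', cabf(onz(a,[[307,210.5],[324.5,133]],148)),'roof at -y in lip', onz(b,[[342.5,246]],160), onz(a,[[308,213],[325.7,127]],160))
lip=T(cab,[[5,0,148],[5,-90,148],[5,90,148]]);print('lip',lip.round(0).tolist())
E
```

```text
[ 6.33354449e+02 -1.30833311e+02  6.17548992e-02] [[-0.8, -1.1], [-0.9, -1.1], [0.2, -1.1], [-0.1, -2.8], [-0.8, 1.1], [-0.9, -1.3], [1.1, 0.2], [0.4, -0.7], [-2.3, -2.0], [-1.5, -1.3], [-1.9, 1.7], [-0.4, -3.2]]
tray side [[391.0, 369.0, 30.0], [565.0, 344.0, 30.0], [553.0, 180.0, 30.0], [384.0, 208.0, 30.0]] scene [[518.0, 214.0, 30.0], [369.0, 242.0, 30.0]]
shank tip [[37.0, -51.0, 52.0]] block top front corners [[67.0, -63.0, 64.0], [63.0, -39.0, 64.0]] chisel shank [[33.0, 48.0, 45.0]]
lip ends [[4.0, 132.0, 148.0], [-2.0, -134.0, 148.0]] roof at -y in lip [[ 643.71720016 -280.76546151  160.        ]] [[ 622.68770887   15.66668553  160.        ]
 [ 638.87067498 -275.80014894  160.        ]]
lip [[638.0, -131.0, 148.0], [644.0, -220.0, 148.0], [633.0, -41.0, 148.0]]
```

Poses are good enough to start moving: I'll turn, then travel to hover over the bin.

Request:
drive_tool(moves=[[[0,0,0],[0,0,7.1]],[[0,0,0],[0,0,7.1]],[[0,0,0],[0,0,7.1]],[[0.02,-0.02,0],[0,0,0]],[[0.022,-0.021,0],[0,0,0]],[[0.022,-0.021,0],[0,0,0]],[[0.022,-0.021,0],[0,0,0]],[[0.022,-0.021,0],[0,0,0]],[[0.022,-0.021,0],[0,0,0]],[[0.022,-0.021,0],[0,0,0]],[[0.022,-0.021,0],[0,0,0]],[[0.022,-0.021,0],[0,0,0]]], jaw=0)

```text
time_s: 1.15
ee_pos: [447.7, -365.5, 231.1]
tool_rot: [-3.141, 0.0, 0.063]
force: [-0.6, -0.3, -1.0]
grip_width: -0.1
grip_force: 0.0
```

Request:
drive_tool(moves=[[[0.022,-0.021,0],[0,0,0]],[[0.022,-0.021,0],[0,0,0]],[[0.022,-0.021,0],[0,0,0]],[[0.022,-0.021,0],[0,0,0]],[[0.022,-0.021,0],[0,0,0]],[[0.022,-0.021,0],[0,0,0]],[[0.022,-0.021,0],[0,0,0]],[[0.022,-0.021,0],[0,0,0]],[[0.022,-0.021,0],[0,0,0]],[[0.022,-0.021,0],[0,0,0]],[[0,0,0],[0,0,0]],[[0,0,0],[0,0,0]]])

```text
time_s: 2.15
ee_pos: [654.3, -140.3, 230.5]
tool_rot: [-3.14, 0.0, 0.068]
force: [0.1, -1.0, 0.4]
grip_width: 0.1
grip_force: 0.0
```

Run:
```python
from h import *
w=snap('wrist','w1.png');o=bot.get_obs();print(o['tool_rot'],o['ee_pos'],o['force'],o['grip_width'],o['time_s'])
from fit import cab,T
for n,P in dict(lip_out=[[0,-138,148],[0,0,148],[0,138,148]],roof=[[65,-155,172],[65,155,172]],tip=[[38,0,112]]).items(): print(n,proj(w,T(cab,P)).round(0).tolist())
```

```text
[3.14151310e+00 1.27846933e-03 6.44738769e-02] [ 653.16186994 -142.86266032  230.66569813] [ 0.22205091 -1.94491363 -0.04735306] 0.3627265667661416 2.2
lip_out [[492.0, 238.0], [307.0, 237.0], [121.0, 236.0]]
roof [[558.0, 158.0], [51.0, 155.0]]
tip [[308.0, 176.0]]
```

View pics/w1.png

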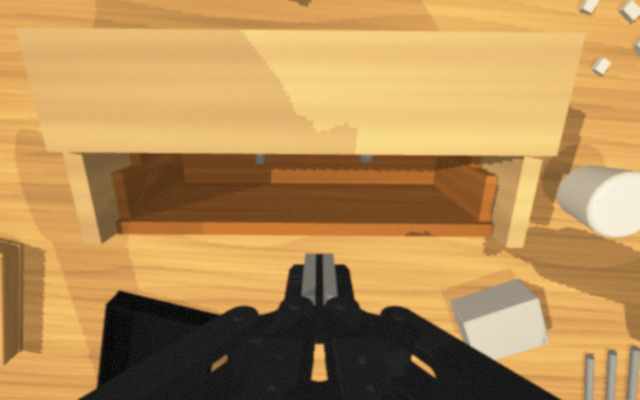

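The wrist view agrees with the fit: lip ends at (119,234) and (492,236), roof edge at row 155, all within 2 px or so. Now I insert the shut fingers behind the lip and pull.

Request:
drive_tool(moves=[[[0.019,0,0],[0,0,0]],[[0,0,0],[0,0,0]],[[0,0,0.02],[0,0,0]],[[0,0,0.02],[0,0,0]],[[0,0,0.02],[0,0,0]],[[0,0,0.02],[0,0,0]],[[0,0,0.02],[0,0,0]],[[0,0,0.018],[0,0,0]],[[0,0,0],[0,0,0]],[[0,0,0],[0,0,0]]])

```text
time_s: 3.03
ee_pos: [670.7, -143.5, 112.7]
tool_rot: [3.141, 0.003, 0.062]
force: [-0.6, -0.2, 0.5]
grip_width: 0.3
grip_force: 0.0
```

Request:
drive_tool(moves=[[[-0.01,0,0],[0,0,0]],[[-0.006,0,0],[0,0,0]],[[-0.006,0,0],[0,0,0]],[[-0.006,0,0],[0,0,0]],[[-0.006,0,0],[0,0,0]],[[-0.006,0,0],[0,0,0]],[[0,0,0],[0,0,0]]])

```text
time_s: 3.62
ee_pos: [638.2, -145.2, 116.0]
tool_rot: [3.14, -0.014, 0.063]
force: [8.7, -1.0, -5.1]
grip_width: 0.2
grip_force: 3.9
```

Request:
drive_tool(moves=[[[-0.007,0,0],[0,0,0]],[[-0.007,0,0],[0,0,0]],[[-0.007,0,0],[0,0,0]],[[-0.007,0,0.001],[0,0,0]],[[-0.007,0,0.001],[0,0,0]],[[-0.007,0,0.001],[0,0,0]],[[-0.005,0,0.001],[0,0,0]],[[0,0,0],[0,0,0]]])

```text
time_s: 4.28
ee_pos: [590.9, -148.0, 112.3]
tool_rot: [3.14, -0.013, 0.063]
force: [6.2, 0.1, 0.2]
grip_width: 0.1
grip_force: 2.8
```

Request:
drive_tool(moves=[[[-0.005,0,0.001],[0,0,0]],[[-0.005,0,0.001],[0,0,0]],[[-0.005,0,0.001],[0,0,0]],[[0,0,0],[0,0,0]]])

```text
time_s: 4.62
ee_pos: [582.5, -148.6, 111.1]
tool_rot: [3.138, -0.026, 0.064]
force: [14.9, 0.7, 2.5]
grip_width: -0.2
grip_force: 6.0
```

Run:
```python
from h import *
a=snap('scene','s1.png');w=snap('wrist','w2.png');o=bot.get_obs();print(o['ee_pos'],o['force'])
x=cv2.resize(cv2.imread('pics/s1.png')[110:260,240:440],(800,600),interpolation=cv2.INTER_CUBIC);cv2.imwrite('pics/c1.png',x)
```

```text
[ 582.50058618 -148.60942152  111.08827262] [14.05998708  0.50645998  2.44827864]
```

View pics/w2.png

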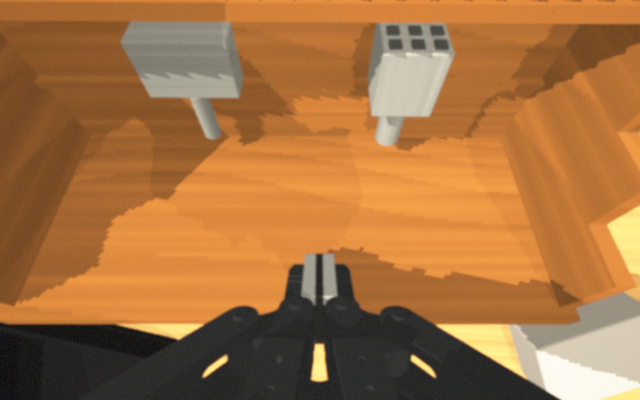

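The bin is tipped and the force is rising against the stop. In the wrist view the head with the teeth is at (411,75) and the chisel at (183,60). I fit the bin angle and head pose.

```bash
cat > fit2.py <<'E'
from fit import *
def B2W(th,P):
    P=np.array(P,float);c,s=np.cos(th),np.sin(th)
    return T(cab,np.c_[c*P[:,0]-s*P[:,2],P[:,1],30+s*P[:,0]+c*P[:,2]])
def head(p,P):
    P=np.array(P,float);c,s=np.cos(p[2]),np.sin(p[2]);return np.c_[p[0]+c*P[:,0]-s*P[:,1],p[1]+s*P[:,0]+c*P[:,1],6+P[:,2]]
E
python3 - <<'E'
from fit2 import *
w=ld('w2')
H=[[17,14,28],[17,-14,28],[-17,14,28],[-17,-14,28]];uv=np.array([[377,53],[453,53],[369,116],[430,116]])
def f(p): return np.r_[(proj(w,B2W(p[3],head(p,H)))-uv).ravel(),proj(w,B2W(p[3],[[109,0,45]]))[0,1]-22, proj(w,B2W(p[3],[[10,-138,118]]))[0]-[578,322]]
r=least_squares(f,[73,-50,0,.75],x_scale=[1,1,.02,.02]);print(r.x,r.fun.round(1))
p=r.x
g=lambda q:f(np.r_[q,.75])
r2=least_squares(g,p[:3],x_scale=[1,1,.02]);print(r2.x,r2.fun.round(1))
for q in (p,np.r_[r2.x,.75]): print(B2W(q[3],head(q,[[0,0,0],[0,0,14],[0,0,28]])).round(1).tolist())
print(cab)
E
```

```text
[ 7.47837919e+01 -5.02791371e+01  3.05134890e-02  7.42363133e-01] [ 1.7  0.2 -1.2 -1.5  0.5  1.3 -1.1  0.1  3.5  6.3 -0.4]
[ 7.55171922e+01 -5.00836490e+01  3.13879010e-02] [ 1.5  0.3 -0.9 -1.5  0.3  1.3 -1.1  0.1  6.1  5.1  0.2]
[[687.4, -177.9, 85.0], [678.0, -178.5, 95.3], [668.5, -179.0, 105.6]]
[[687.5, -177.7, 85.9], [678.0, -178.3, 96.1], [668.5, -178.8, 106.4]]
[ 6.33354449e+02 -1.30833311e+02  6.17548992e-02]
```

Request:
drive_tool(moves=[[[-0.004,0,0.0],[0,0,0]],[[-0.003,0,0],[0,0,0]],[[0,0,0],[0,0,0]]])

```text
time_s: 4.97
ee_pos: [581.0, -148.8, 112.7]
tool_rot: [3.137, -0.037, 0.065]
force: [21.9, 1.5, 3.9]
grip_width: 0.1
grip_force: 8.8
```

The stop is confirmed. Next: release, rise and tilt the tool 43°.

Request:
drive_tool(moves=[[[0.016,0,0],[0,0,0]],[[0.006,0,-0.01],[0,0,0]],[[0,0,-0.03],[0,0,0]],[[0,0,-0.035],[0,0,0]],[[0,0,-0.035],[0,0,0]],[[0,0,-0.02],[0,7.16,0]],[[0,0,0],[0,7.16,0]],[[0,0,0],[0,7.16,0]],[[0,0,0],[0,7.16,0]],[[0,0,0],[0,7.16,0]],[[0,0,0],[0,7.16,0]],[[0,0,0],[0,0,-1.7]]], jaw=0.65)

```text
time_s: 5.97
ee_pos: [566.2, -122.4, 226.5]
tool_rot: [-3.056, -0.455, 0.125]
force: [0.9, 1.2, -0.4]
grip_width: 55.4
grip_force: 0.0
```

```bash
cat > tgt.py <<'E'
from fit2 import *
def rel(Pw):
    o=bot.get_obs();M=R.from_euler('xyz',o['tool_rot']).as_matrix();return ((Pw-o['ee_pos'])@M).round(1), M
E
python3 - <<'E'
from tgt import *
w=snap('wrist','w3.png')
p=[75,-50.2,.03]
H=lambda z:B2W(.747,head(p,[[-2,0,z]]))[0]
for z in(113,3): print(z,H(z).round(1),rel(H(z))[0])
M=rel(H(3))[1];print(M.round(3).tolist(),(B2W(.747,[[0,0,-1]])-B2W(.747,[[0,0,0]])).round(3))
o=bot.get_obs();print(o['ee_pos'],o['joints'],o['grip_width'],o['force'])
for n,P in dict(corn=[[17,14,28],[17,-14,28],[-17,14,28],[-17,-14,28]]).items(): print(proj(w,B2W(.747,head(p,P))).round(0).tolist())
E
```

```text
113 [ 609.2 -182.7  166.9] [ 2.1 69.  63.6]
3 [ 683.8 -178.1   86.2] [ 33.   82.3 168.3]
[[0.888, 0.162, 0.43], [0.113, -0.984, 0.136], [0.445, -0.073, -0.893]] [[ 0.678  0.042 -0.734]]
[ 568.88753433 -123.71035688  227.71142997] [ 0.60750254  0.58005514 -0.51023274  2.08547394  0.30870878  0.13051253
 -1.49650951] 55.832449338326995 [1.01199806 0.54707101 0.25406751]
[[401.0, 135.0], [435.0, 136.0], [396.0, 170.0], [428.0, 172.0]]
```

View pics/w3.png

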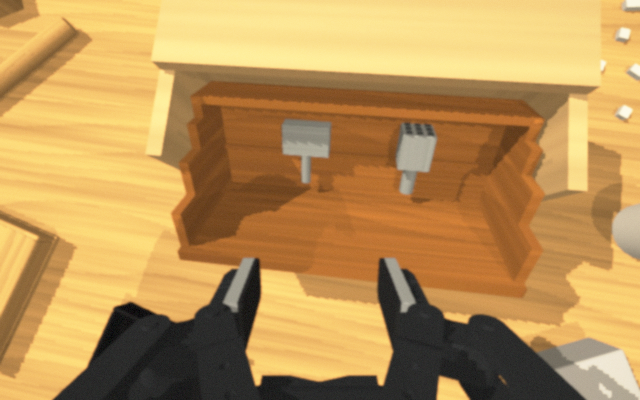

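The bin stays tipped, with the head at (416,150) where predicted. The tilt fell short because joint 6 is near its limit (0.13). I'll fit a quick kinematic model from the two known poses to plan a tilt the arm can reach.

```bash
cat > kin.py <<'E'
from h import *
import itertools
from scipy.optimize import least_squares
def fk(q,L,s):
    # L: h,L1,L2,L3, elbow offset, wrist offset, base offs
    h,L1,L2,L3,e4,e6,b2=L
    q=np.array(q)*s[:7]; Z=lambda a:R.from_euler('z',a); Y=lambda a:R.from_euler('y',a)
    r=Z(q[0]+s[7]);p=r.apply([b2,0,h]); r=r*Y(q[1]); p=p+r.apply([0,0,L1]); r=r*Z(q[2]); p=p+r.apply([e4,0,0]); r=r*Y(q[3]); p=p+r.apply([-e4,0,L2])
    r=r*Z(q[4])*Y(q[5]); p=p+r.apply([e6,0,0]); r=r*Z(q[6]+s[8]); p=p+r.apply([0,0,L3]); return p,r
D=[([1.17,.689,-.195,1.565,.157,.902,-.215],[263.299,-566.858,231.317],[-3.1402,0,.4349])]
E
python3 - <<'E'
from kin import *
o=bot.get_obs();D.append((o['joints'],o['ee_pos'],o['tool_rot']))
res=[]
for sg in itertools.product([1,-1],repeat=4):
  for o1 in (0,np.pi/2,-np.pi/2,np.pi,-2.27,-2.2):
    s=[sg[0],1,sg[1],1,sg[2],1,sg[3],o1,0]
    def rot(x,y):
        return np.r_[[ (R.from_euler('xyz',d[2]).inv()*fk(d[0],[0]*7,s[:7]+[x,y])[1]).as_rotvec() for d in D]].ravel()
    r=least_squares(lambda v:rot(*v),[o1,0]); r_=least_squares(lambda v:rot(*v),[o1,np.pi])
    r=min(r,r_,key=lambda t:t.cost)
    res.append((r.cost,s[:7]+list(r.x)))
res.sort(key=lambda t:t[0])
for c,s in res[:3]:
    g=lambda L:np.r_[[fk(d[0],L,s)[0]-d[1] for d in D]].ravel()
    # regularise offsets
    r=least_squares(lambda L:np.r_[g(L),0.05*np.array(L[4:])],[300,400,400,250,0,0,0]);print(c,np.round(s,3).tolist(),r.x.round(1),g(r.x).round(1))
E
```

```text
2.87298948236108e-06 [-1.0, 1.0, -1.0, 1.0, -1.0, 1.0, -1.0, 0.0, 1.571] [ 318.5 1019.7  428.8  589.1 -130.   138.5  -36.5] [ 2.5  1.9 -0.2  0.3 -1.   0.2]
2.8729894823616365e-06 [-1.0, 1.0, -1.0, 1.0, -1.0, 1.0, -1.0, 0.0, 1.571] [ 318.5 1019.7  428.8  589.1 -130.   138.5  -36.5] [ 2.5  1.9 -0.2  0.3 -1.   0.2]
2.872989482361651e-06 [-1.0, 1.0, -1.0, 1.0, -1.0, 1.0, -1.0, 0.0, 1.571] [ 318.5 1019.7  428.8  589.1 -130.   138.5  -36.5] [ 2.5  1.9 -0.2  0.3 -1.   0.2]
```

Request:
drive_tool(moves=[[[0,0.023,0.02],[0,0,0]],[[0,0.023,0.02],[0,0,0]],[[0,0.023,0.01],[0,0,0]],[[0,0,0],[0,0,0]]])

```text
time_s: 6.35
ee_pos: [604.1, -191.6, 176.3]
tool_rot: [-3.065, -0.461, 0.117]
force: [0.3, -0.8, -0.4]
grip_width: 55.1
grip_force: 0.0
```

```bash
cat >> kin.py <<'E'
D+=[([0.60750254,0.58005514,-0.51023274,2.08547394,0.30870878,0.13051253,-1.49650951],[568.88753433,-123.71035688,227.71142997],None)]
E
python3 - <<'E'
from kin import *
o=bot.get_obs();D.append((o['joints'],o['ee_pos'],None));print(list(o['joints']),o['ee_pos'],o['tool_rot'])
s=[-1,1]*3+[-1,0,np.pi/2]
g=lambda L:np.r_[[fk(d[0],L,s)[0]-d[1] for d in D]].ravel()
for w in(.002,.02): r=least_squares(lambda L:np.r_[g(L),w*(np.array(L)-[300,350,350,250,0,0,0])],[300,350,350,250,0,0,0]);print(r.x.round(1),g(r.x).round(1))
for x0 in([267,293,342.5,269,52.5,76,0],[317,400,400,250,0,0,81],[333,316,384,210,82.5,88,0],[360,420,400,280,0,0,0]): 
  r=least_squares(lambda L:np.r_[g(L),.01*(np.array(L)-x0)],x0);print(x0,r.x.round(1),g(r.x).round(1))
E
```

```text
[np.float64(0.6839941001019575), np.float64(0.7269687775726642), np.float64(-0.49800903554757797), np.float64(1.9674397523656786), np.float64(0.362073615878546), np.float64(0.13423233261163312), np.float64(-1.4240314406519106)] [ 604.06666711 -191.55660519  176.31303009] [-3.06524401 -0.46135837  0.11732023]
[ 532.2  658.2  429.7  519.7 -141.8   92.   160.8] [ 9.8  8.6  1.5 -8.2 -4.5 -7.1 10.1 -0.6  5.6]
[ 501.3  646.2  413.4  492.6 -124.2   84.   148.2] [11.6  9.8  1.4 -7.2 -4.5 -6.4  8.9 -1.3  5. ]
[267, 293, 342.5, 269, 52.5, 76, 0] [ 523.6  654.8  425.1  512.1 -136.8   89.8  157.3] [10.3  8.9  1.5 -7.9 -4.5 -6.9  9.8 -0.8  5.4]
[317, 400, 400, 250, 0, 0, 81] [ 525.1  655.4  426.   513.4 -137.8   90.2  157.9] [10.2  8.8  1.5 -8.  -4.5 -7.   9.8 -0.8  5.5]
[333, 316, 384, 210, 82.5, 88, 0] [ 524.1  654.6  425.4  512.3 -137.    89.9  157.6] [10.3  8.9  1.5 -7.9 -4.5 -7.   9.8 -0.8  5.4]
[360, 420, 400, 280, 0, 0, 0] [ 525.3  655.9  426.2  513.8 -138.    90.3  157.9] [10.2  8.8  1.5 -8.  -4.5 -7.   9.9 -0.8  5.5]
```

Run:
```python
from kin import *
from tgt import *
s=[-1,1]*3+[-1,0,np.pi/2]
def fore(q):
    q=list(q);q[4]=q[5]=q[6]=0;return fk(q,[0]*7,s)[1].apply([0,0,1])
q=bot.get_obs()['joints'];F=fore(q);print('forearm',F.round(3), 'prev',fore(D[1][0]).round(3))
o=bot.get_obs();C=R.from_euler('xyz',o['tool_rot'])
for t in(15,20,25,30):
    Rd=R.from_euler('z',.08)*R.from_euler('x',np.pi)*R.from_euler('y',t,degrees=True)
    tz=Rd.apply([0,0,1]); rv=(C.inv()*Rd).as_rotvec(degrees=True)
    print(t,'j6~',round(float(np.arccos(tz@F)),3),'bend dir',(tz-F).round(2),'turn',rv.round(1))
p=[75,-50.2,.03]
for z in(7,60,100):
    print(z,rel(B2W(.747,head(p,[[-2,0,z]]))[0])[0])
```

```text
forearm [ 0.549  0.121 -0.827] prev [ 0.543  0.14  -0.828]
15 j6~ 0.339 bend dir [-0.29 -0.1  -0.14] turn [ -5.1 -11.4   2.4]
20 j6~ 0.255 bend dir [-0.21 -0.09 -0.11] turn [-5.2 -6.4  2.2]
25 j6~ 0.174 bend dir [-0.13 -0.09 -0.08] turn [-5.3 -1.4  2. ]
30 j6~ 0.103 bend dir [-0.05 -0.08 -0.04] turn [-5.4  3.6  1.7]
7 [ 31.1   4.4 112.8]
60 [16.2 -1.5 62.3]
100 [ 5.  -5.9 24.1]
```

Request:
drive_tool(moves=[[[0,0,0],[-2.7,0.7,0.9]],[[0,0,0],[-2.7,0.7,0.9]],[[0.002,0,0.01],[0,0,0]],[[0.005,0,0.015],[0,0,0]],[[0,0,0],[0,0,0]],[[0,0,0],[0,0,0]]])

```text
time_s: 6.85
ee_pos: [616.3, -184.0, 165.4]
tool_rot: [-3.113, -0.473, 0.102]
force: [0.2, 0.2, -0.0]
grip_width: 55.5
grip_force: 0.0
```

Run:
```python
from tgt import *
p=[75,-50.2,.03]
o=bot.get_obs();print(o['tool_rot'],o['ee_pos'],o['joints'][5])
for z in(7,50):
    print(z,rel(B2W(.747,head(p,[[-2,0,z]]))[0])[0])
print(rel(B2W(.747,[[0,0,0]]))[1].round(3).tolist())
```

```text
[-3.11328075 -0.47283861  0.10227989] [ 616.30096264 -184.00232061  165.39909668] 0.042908978915772125
7 [23.2  3.6 97.5]
50 [11.6  1.3 56.1]
[[0.886, 0.115, 0.45], [0.091, -0.993, 0.075], [0.455, -0.025, -0.89]]
```

Request:
drive_tool(moves=[[[0.003,0,0.012],[0,-1.5,0]],[[0.003,0.0005,0.013],[0,0,0]],[[0.003,0.0005,0.013],[0,0,0]],[[0.003,0.0005,0.013],[0,0,0]],[[0.003,0.0005,0.013],[0,0,0]],[[0.003,0.001,0.012],[0,0,0]],[[0.003,0.001,0.01],[0,0,0]],[[0,0,0],[0,0,0]],[[0,0,0],[0,0,0]]])

```text
time_s: 7.6
ee_pos: [671.3, -179.6, 95.1]
tool_rot: [-3.111, -0.444, 0.101]
force: [-1.0, 0.4, 0.2]
grip_width: 55.3
grip_force: 0.0
```

Run:
```python
from tgt import *
w=snap('wrist','w4.png')
p=[75,-50.2,.03]
o=bot.get_obs();print(o['tool_rot'],o['ee_pos'],o['joints'][5],o['force'],o['time_s'])
print(rel(B2W(.747,head(p,[[-2,0,7]]))[0])[0])
```

```text
[-3.11123722 -0.44438774  0.10103316] [ 671.21782631 -179.79416622   95.66561076] 0.0463904755632498 [-0.45305002 -0.22936535  0.25308449] 7.65
[ 6.2 -0.2 10.2]
```

View pics/w4.png

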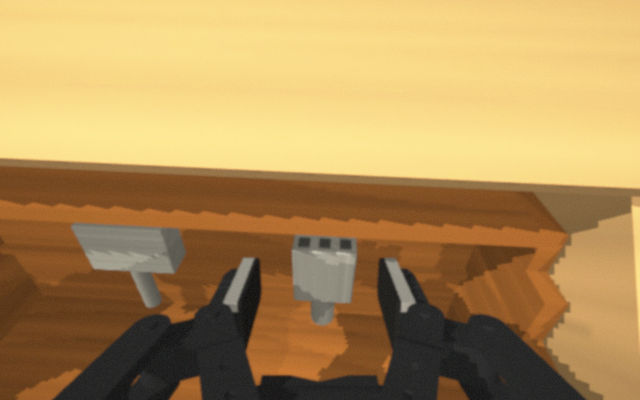

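The head at (325,275) is centred between the pads. I go in the last 10 mm and close.

Request:
drive_tool(moves=[[[0.003,0,0.005],[0,-1,0]],[[0.004,0,0.005],[0,0,0]],[[0,0,0],[0,0,0]]])

```text
time_s: 7.9
ee_pos: [683.2, -178.2, 90.4]
tool_rot: [-3.111, -0.43, 0.101]
force: [-0.5, -0.1, -0.2]
grip_width: 55.3
grip_force: 0.0
```

Request:
drive_tool(moves=[[[0,0,0],[0,0,0]],[[0,0,0],[0,0,0]],[[0,0,0],[0,0,0]],[[0,0,0],[0,0,0]],[[0,0,0],[0,0,0]],[[0,0,0],[0,0,0]]], jaw=0, force=60)

```text
time_s: 8.4
ee_pos: [682.1, -179.7, 90.4]
tool_rot: [-3.113, -0.428, 0.101]
force: [-2.2, -2.6, 5.9]
grip_width: 26.9
grip_force: 60.8
```

Request:
drive_tool(moves=[[[-0.002,0,-0.006],[0,0,0]],[[-0.003,0,-0.01],[0,0,0]],[[-0.003,0,-0.013],[0,0,0]],[[-0.003,0,-0.013],[0,0,0]],[[-0.003,0,-0.015],[0,0,0]],[[-0.003,0,-0.015],[0,0,0]],[[-0.003,0,-0.02],[0,0,0]],[[-0.003,0,-0.025],[0,0,0]],[[0,0,-0.03],[0,0,0]],[[0,0,-0.035],[0,0,0]],[[0,0,-0.035],[0,0,0]],[[0,0,-0.02],[0,0,0]]])

```text
time_s: 9.4
ee_pos: [562.2, -197.7, 299.2]
tool_rot: [-3.115, -0.428, 0.103]
force: [0.7, -0.8, -3.6]
grip_width: 27.0
grip_force: 59.8
```

The head is held and clear of the bin. Now I level it with a −42.8° turn and carry it to the tray.

Request:
drive_tool(moves=[[[0,-0.01,0],[0,-7.13,0]],[[0,-0.02,0],[0,-7.13,0]],[[0,-0.03,0],[0,-7.13,0]],[[0,-0.03,0],[0,-7.13,0]],[[0,-0.03,0],[0,-7.13,0]],[[0,-0.03,0],[0,-7.13,0]],[[0,-0.035,0],[0,0,0]],[[0,-0.035,0],[0,0,0]],[[0,-0.035,0],[0,0,0]],[[0,-0.035,0],[0,0,0]],[[0,-0.035,0],[0,0,0]],[[0,-0.03,0],[0,0,0]]])

```text
time_s: 10.4
ee_pos: [522.6, 156.2, 306.3]
tool_rot: [-3.112, 0.308, 0.125]
force: [0.8, -0.0, -2.2]
grip_width: 26.9
grip_force: 59.7
```

Request:
drive_tool(moves=[[[-0.01,-0.03,0],[0,0,0]],[[-0.02,-0.03,0],[0,0,0]],[[-0.02,-0.02,0],[0,0,0]],[[-0.02,-0.01,0],[0,0,0]],[[-0.01,0,0],[0,0,0]],[[0,0,0],[0,0,0]],[[0,0,0],[0,0,0]]])

```text
time_s: 10.98
ee_pos: [439.0, 232.5, 332.3]
tool_rot: [-3.115, 0.307, 0.121]
force: [1.2, -0.4, -2.5]
grip_width: 26.9
grip_force: 59.7
```

Run:
```python
from h import *
w=snap('wrist','w5.png');a=snap('side','d5.png')
o=bot.get_obs();print(o['tool_rot'],o['ee_pos'],o['force'],o['grip_width'],o['joints'])
M=R.from_euler('xyz',o['tool_rot']).as_matrix();print(M.round(3).tolist())
cv2.imwrite('pics/c5.png',np.hstack([cv2.imread('pics/w5.png'),cv2.resize(cv2.imread('pics/d5.png')[100:225,220:270],(160,400))]))
```

```text
[-3.11458643  0.30853209  0.11876371] [439.78246103 232.36723701 331.59937428] [-0.51256188  0.36683955 -2.08289726] 26.737714141214212 [-0.025439    0.6572514  -0.8476752   1.54138101  0.26448267  1.3729078
 -2.35233939]
[[0.946, 0.11, -0.305], [0.113, -0.994, -0.009], [-0.304, -0.026, -0.952]]
```

View pics/c5.png

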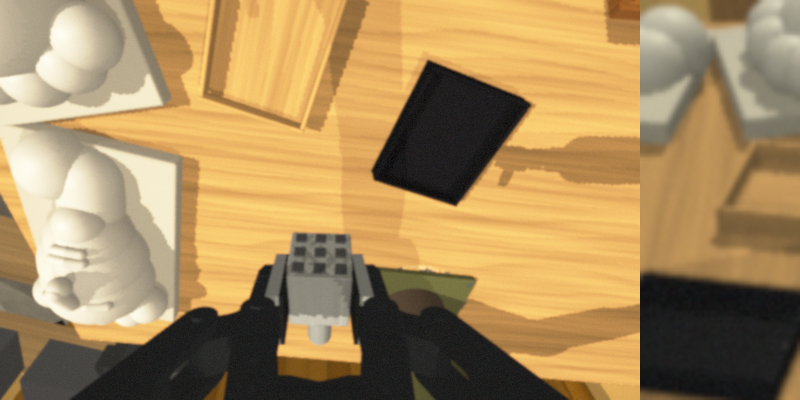

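The head is firmly held, teeth forward. The tray's near corners are at (203,97) and (303,130), and its right edge runs to (347,0). The black look-alike is at (450,135).

Run:
```python
from h import *
w=ld('w5');P=onz(w,[[203,97],[303,130],[215,2],[347,2]],30);print(P.round(0).tolist())
print(np.linalg.norm(P[0]-P[1]), (P[2]-P[0]).round(), np.linalg.norm(P[3]-P[1]))
a=ld('s0');b=ld('d0')
def box(c,yaw,lx=170,ly=140,z=30):
    q=np.array([[lx,ly],[lx,-ly],[-lx,-ly],[-lx,ly]])/2; cs,sn=np.cos(yaw),np.sin(yaw); return np.c_[c[0]+cs*q[:,0]-sn*q[:,1],c[1]+sn*q[:,0]+cs*q[:,1],[z]*4]
e=P[1]-P[0]; e/=np.linalg.norm(e)
n=np.array([-e[1],e[0],0]); n=n if n[0]>0 else -n
for wd,dp in((140,170),(170,140)):
    m=(P[0]+P[1])/2+n*dp/2; yaw=np.arctan2(n[1],n[0]) 
    C=box(m,yaw,dp,wd); print(wd,m.round(0),yaw,'w',proj(w,C).round(0).tolist(),'scene',proj(a,C).round(0).tolist(),'side',proj(b,C).round(0).tolist())
```

```text
[[404.0, 385.0, 30.0], [375.0, 256.0, 30.0], [510.0, 363.0, 30.0], [526.0, 222.0, 30.0]]
132.4406664161281 [106. -23.   0.] 155.14372191449831
140 [472. 302.  30.] -0.2182871899792588 w [[221.0, -69.0], [355.0, -13.0], [306.0, 131.0], [200.0, 96.0]] scene [[299.0, 379.0], [325.0, 321.0], [396.0, 352.0], [374.0, 417.0]] side [[304.0, 148.0], [295.0, 170.0], [244.0, 164.0], [256.0, 143.0]]
170 [458. 305.  30.] -0.2182871899792588 w [[202.0, -39.0], [357.0, 23.0], [316.0, 134.0], [188.0, 92.0]] scene [[309.0, 393.0], [340.0, 320.0], [398.0, 346.0], [372.0, 424.0]] side [[296.0, 145.0], [285.0, 171.0], [243.0, 167.0], [257.0, 141.0]]
```

Request:
drive_tool(moves=[[[0,0,0],[-1.9,-0.16,-5.95]],[[0,0,0],[-1.9,-0.16,-5.95]],[[0,0,0],[-1.9,-0.16,-5.95]],[[0,0,0],[-1.9,-0.16,-5.95]],[[0,0,0],[0,0,0]],[[0,0,0],[0,0,0]]])

```text
time_s: 11.58
ee_pos: [438.9, 233.8, 331.5]
tool_rot: [-3.113, 0.309, 0.555]
force: [-1.1, 0.1, -2.5]
grip_width: 26.6
grip_force: 59.7
```

```bash
cat > head.py <<'E'
from tgt import *
Mg=R.from_euler('xyz',[-3.113,-.428,.101]).as_matrix();pg=np.array([682.1,-179.7,90.4])
Q=np.array([[17,14,28],[17,-14,28],[-17,14,28],[-17,-14,28],[17,14,0],[17,-14,0],[-17,14,0],[-17,-14,0],[-47,0,14]],float)
Ht=(B2W(.747,head([75,-50.2,.03],Q))-pg)@Mg  # in tool frame
E
python3 - <<'E'
from head import *
w=ld('w5');M5=R.from_euler('xyz',[-3.11458643,.30853209,.11876371]).as_matrix();p5=np.array([439.78,232.37,331.6])
print('pred w5 (top+x L,R; top -x; shank tip)',proj(w,p5+Ht@M5.T).round(0).tolist())
o=bot.get_obs();M=R.from_euler('xyz',o['tool_rot']).as_matrix();Hw=o['ee_pos']+Ht@M.T
print(o['tool_rot'],o['ee_pos'],o['joints'][6],'corners z rel tcp',(Hw[:,2]-o['ee_pos'][2]).round(1))
print('head centre',Hw[4:8].mean(0).round(1))
print(M.round(3).tolist())
d=np.array([466,298,0])-Hw[4:8].mean(0); d[2]=0
print('xy shift',(d@M).round(1),'down z+60',(np.array([0,0,-1])@M).round(3))
E
```

```text
pred w5 (top+x L,R; top -x; shank tip) [[282.0, 274.0], [351.0, 277.0], [288.0, 323.0], [348.0, 326.0], [291.0, 229.0], [350.0, 231.0], [294.0, 277.0], [347.0, 279.0], [319.0, 333.0]]
[-3.11280701  0.30923327  0.55481352] [438.86314902 233.80913982 331.49509119] -2.069530359660426 corners z rel tcp [20.4 21.2 20.1 20.9 -7.6 -6.8 -7.9 -7.1  6.2]
head centre [438.6 235.3 324.2]
[[0.81, 0.519, -0.274], [0.502, -0.854, -0.136], [-0.304, -0.027, -0.952]]
xy shift [ 53.6 -39.4 -16. ] down z+60 [0.304 0.027 0.952]
```

Request:
drive_tool(moves=[[[0.0134,-0.0098,-0.004],[0,0,0]],[[0.0134,-0.0098,-0.004],[0,0,0]],[[0.0134,-0.0098,-0.004],[0,0,0]],[[0.0134,-0.0098,-0.004],[0,0,0]],[[0.0088,0.0008,0.0276],[0,0,0]],[[0.0088,0.0008,0.0276],[0,0,0]],[[0.0088,0.0008,0.0276],[0,0,0]],[[0.0088,0.0008,0.0276],[0,0,0]],[[0.0088,0.0008,0.0276],[0,0,0]],[[0.0088,0.0008,0.0276],[0,0,0]],[[0.0088,0.0008,0.0276],[0,0,0]],[[0,0,0],[0,0,0]]])

```text
time_s: 12.58
ee_pos: [464.6, 292.2, 123.7]
tool_rot: [-3.117, 0.318, 0.553]
force: [-0.7, -1.6, -3.2]
grip_width: 27.2
grip_force: 59.7
```

Run:
```python
from head import *
w=snap('wrist','w6.png')
o=bot.get_obs();M=R.from_euler('xyz',o['tool_rot']).as_matrix();Hw=o['ee_pos']+Ht@M.T
print(o['tool_rot'],o['ee_pos'],o['joints'],o['force'],'bottom z',Hw[4:8,2].round(1),Hw[4:8].mean(0).round(0))
print('tray pred', proj(w,[[466,298,6]]).round(0))
```

```text
[-3.11558509  0.31509152  0.55395567] [465.11294653 293.73684528 126.6462571 ] [-0.21631517  0.99270556 -0.81376678  1.551796    0.58244672  1.2001054
 -2.19786661] [-0.42262035  0.53434765 -2.8448976 ] bottom z [118.9 119.8 118.8 119.6] [465. 295. 119.]
tray pred [[319. 149.]]
```

View pics/w6.png

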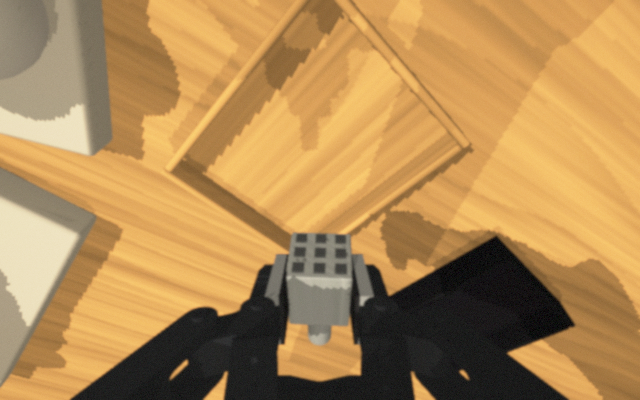

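The tray is under the head, with its left and right corners at (170,168) and (468,148). Their midpoint agrees with my target, so I lower.

Request:
drive_tool(moves=[[[0.008,0.0007,0.0245],[0,0,0]],[[0.008,0.0007,0.0245],[0,0,0]],[[0.008,0.0007,0.0245],[0,0,0]],[[0.005,0.0004,0.015],[0,0,0]],[[0.0025,0.0003,0.008],[0,0,0]],[[0,0,0],[0,0,0]],[[0,0,0],[0,0,0]]])

```text
time_s: 13.22
ee_pos: [466.6, 297.7, 28.9]
tool_rot: [-3.113, 0.307, 0.558]
force: [0.4, 0.7, -2.3]
grip_width: 27.0
grip_force: 59.7
```

Request:
drive_tool(moves=[[[0.001,0.0001,0.003],[0,0,0]],[[0.0006,0,0.002],[0,0,0]],[[0,0,0],[0,0,0]],[[0,0,0],[0,0,0]]])

```text
time_s: 13.55
ee_pos: [466.2, 297.1, 22.9]
tool_rot: [-3.113, 0.308, 0.559]
force: [-0.2, -0.5, -2.4]
grip_width: 27.1
grip_force: 59.7
```

Request:
drive_tool(moves=[[[0.001,0.0001,0.003],[0,0,0]],[[0.0008,0,0.0025],[0,0,0]],[[0.0006,0,0.002],[0,0,0]],[[0,0,0],[0,0,0]],[[0,0,0],[0,0,0]]])

```text
time_s: 13.97
ee_pos: [466.1, 297.1, 14.9]
tool_rot: [-3.113, 0.309, 0.559]
force: [1.5, -0.8, 2.4]
grip_width: 27.2
grip_force: 60.0
```

Request:
drive_tool(moves=[[[0.0006,0,0.002],[0,0,0]],[[0,0,0],[0,0,0]],[[0,0,0],[0,0,0]]])

```text
time_s: 14.22
ee_pos: [466.2, 297.2, 14.7]
tool_rot: [-3.114, 0.309, 0.558]
force: [0.5, -3.4, 14.9]
grip_width: 26.4
grip_force: 61.0
```

Contact made. I ease the load, open and withdraw.

Request:
drive_tool(moves=[[[-0.0004,0,-0.0013],[0,0,0]],[[0,0,0],[0,0,0]]])

```text
time_s: 14.38
ee_pos: [466.1, 297.1, 14.8]
tool_rot: [-3.113, 0.308, 0.559]
force: [0.6, -0.8, 7.9]
grip_width: 26.8
grip_force: 60.7
```

Request:
drive_tool(moves=[[[0,0,0],[0,0,0]],[[0,0,0],[0,0,0]],[[0,0,0],[0,0,0]],[[0,0,0],[0,0,0]],[[0,0,-0.01],[0,0,0]],[[0,0,-0.02],[0,0,0]],[[0,0,-0.03],[0,0,0]],[[0,0,-0.035],[0,0,0]],[[0,0,-0.035],[0,0,0]],[[0,0,-0.035],[0,0,0]],[[0,0,-0.035],[0,0,0]],[[0,0,0],[0,0,0]]], jaw=0.6)

```text
time_s: 15.38
ee_pos: [523.7, 328.7, 211.8]
tool_rot: [-3.109, 0.296, 0.558]
force: [-0.0, 0.9, 0.4]
grip_width: 51.1
grip_force: 0.0
```

Run:
```python
from tgt import *
w=snap('wrist','w7.png')
o=bot.get_obs();print(o['tool_rot'],o['ee_pos'],o['force'],o['grip_width'])
C=T(cab,[[-130,0,200]])[0]; 
Rd=R.from_euler('z',cab[2])*R.from_euler('x',np.pi);Cu=R.from_euler('xyz',o['tool_rot'])
print('turn',(Cu.inv()*Rd).as_rotvec(degrees=True).round(1)); M=Rd.as_matrix();print('target',C,'shift in target frame',((C-o['ee_pos'])@M).round(0))
```

```text
[-3.11064116  0.30017283  0.55836488] [522.21359282 327.20488254 208.6632005 ] [-0.01994752 -1.1576637   0.10759752] 51.13107158524558
turn [ 2.5 17.3 28. ]
target [ 503.60225831 -138.85634651  200.        ] shift in target frame [-47. 464.   9.]
```

View pics/w7.png

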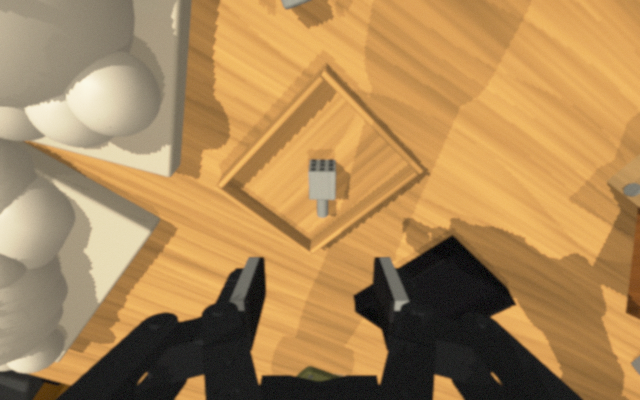

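The head sits flat in the wooden tray at (322,185), well inside its walls. Now to the front of the bin, with the jaw shut and the tool vertical.

Request:
drive_tool(moves=[[[0,0,0],[0.62,4.3,7.0]],[[0,0,0],[0.62,4.3,7.0]],[[0,0,0],[0.62,4.3,7.0]],[[0,0,0],[0.62,4.3,7.0]],[[-0.005,0.03,0],[0,0,0]],[[-0.006,0.033,0],[0,0,0]],[[-0.006,0.033,0],[0,0,0]],[[-0.006,0.033,0],[0,0,0]],[[-0.006,0.033,0],[0,0,0]],[[-0.006,0.033,0],[0,0,0]],[[-0.006,0.033,0],[0,0,0]],[[-0.006,0.033,0],[0,0,0]]], jaw=0)

```text
time_s: 16.43
ee_pos: [505.5, 57.8, 209.0]
tool_rot: [3.13, 0.049, 0.127]
force: [0.5, -0.0, 0.2]
grip_width: -0.2
grip_force: 0.0
```

Request:
drive_tool(moves=[[[0,0.033,0],[0,0,0]],[[0,0.033,0],[0,0,0]],[[0,0.033,0],[0,0,0]],[[0,0.033,0],[0,0,0]],[[0,0.033,0],[0,0,0]],[[0,0.033,0],[0,0,0]],[[0,0,0],[0,0,0]],[[0,0,0],[0,0,0]]])

```text
time_s: 17.1
ee_pos: [530.7, -139.3, 210.8]
tool_rot: [3.13, 0.05, 0.121]
force: [-0.6, 1.0, 0.1]
grip_width: 0.1
grip_force: 0.0
```

```bash
cat > cabp.py <<'E'
from tgt import *
o=bot.get_obs();d=np.array(o['ee_pos'])-[cab[0],cab[1],0];c,s=np.cos(cab[2]),np.sin(cab[2])
print('cab',np.round([c*d[0]+s*d[1],-s*d[0]+c*d[1],d[2]],1),o['tool_rot'],o['force'],o['joints'],o['time_s'])
E
python3 cabp.py
```

```text
cab [-103.    -2.1  210.8] [3.12992987 0.04950182 0.12103533] [-0.59206452  0.98412728  0.12308293] [ 0.59914348  0.72952892 -0.77269754  1.76281521  0.62226467  0.96443274
 -1.89281873] 17.1
```

Request:
drive_tool(moves=[[[-0.01,0,0],[0.6,2.8,3.4]],[[-0.02,0,0],[0,0,0]],[[0,0,0.02],[0,0,0]],[[0,0,0.025],[0,0,0]],[[0,0,0.025],[0,0,0]],[[0,0,0.025],[0,0,0]],[[0,0,0.018],[0,0,0]],[[0,0,0],[0,0,0]],[[0,0,0],[0,0,0]]])

```text
time_s: 17.85
ee_pos: [501.4, -137.9, 98.9]
tool_rot: [3.141, 0.0, 0.07]
force: [-0.1, 0.7, -0.4]
grip_width: -0.2
grip_force: 0.0
```

Request:
drive_tool(moves=[[[0.012,0,0],[0,0,0]],[[0.012,0,0],[0,0,0]],[[0.01,0,0],[0,0,0]],[[0.008,0,0],[0,0,0]],[[0.008,0,-0.001],[0,0,0]],[[0.008,0,-0.001],[0,0,0]],[[0.008,0,-0.001],[0,0,0]],[[0,0,0],[0,0,0]]])

```text
time_s: 18.52
ee_pos: [566.4, -135.1, 103.6]
tool_rot: [3.138, 0.001, 0.067]
force: [-3.8, -0.3, 5.2]
grip_width: 0.1
grip_force: 2.6
```

```bash
python3 cabp.py
```

```text
cab [-6.700e+01 -1.000e-01  1.036e+02] [3.13821408e+00 1.35268441e-03 6.74629144e-02] [-3.75450759 -0.33643926  5.24925219] [ 0.51735806  0.88484225 -0.65190241  1.78729789  0.77108724  0.74519069
 -2.05695312] 18.5167
```

Request:
drive_tool(moves=[[[0.007,0,-0.003],[0,0,0]],[[0.007,0,-0.003],[0,0,0]],[[0.007,0,-0.003],[0,0,0]],[[0.007,0,-0.003],[0,0,0]],[[0.007,0,-0.003],[0,0,0]],[[0.006,0,-0.002],[0,0,0]],[[0,0,0],[0,0,0]]])

```text
time_s: 19.1
ee_pos: [611.4, -131.8, 120.3]
tool_rot: [3.14, -0.006, 0.067]
force: [-0.3, 0.4, 0.5]
grip_width: 0.0
grip_force: 0.0
```

Request:
drive_tool(moves=[[[0.005,0,-0.001],[0,0,0]],[[0.004,0,0],[0,0,0]],[[0.004,0,0],[0,0,0]],[[0,0,0],[0,0,0]]])

```text
time_s: 19.43
ee_pos: [623.2, -131.1, 120.7]
tool_rot: [3.14, -0.004, 0.067]
force: [-0.6, 0.7, -0.4]
grip_width: 0.1
grip_force: 0.0
```

```bash
python3 cabp.py
```

```text
cab [-10.1   0.3 120.7] [ 3.13957508 -0.0040513   0.06702335] [-0.60643556  0.71990696 -0.39796381] [ 0.49010513  0.91966961 -0.68277968  1.60953025  0.7163246   0.8732494
 -1.9790578 ] 19.4333
```

Force is zero, so the bin has probably sunk ahead of the fingers. I push on until the stop is felt.

Request:
drive_tool(moves=[[[0.003,0,0],[0,0,0]],[[0.003,0,0],[0,0,0]],[[0.003,0,0],[0,0,0]],[[0,0,0],[0,0,0]]])

```text
time_s: 19.77
ee_pos: [624.1, -131.5, 120.1]
tool_rot: [3.137, 0.013, 0.067]
force: [-17.6, 0.0, 13.6]
grip_width: 0.1
grip_force: 8.7
```

```bash
python3 cabp.py
```

```text
cab [-9.300e+00 -1.000e-01  1.201e+02] [3.13722462 0.01293629 0.06727958] [-17.5546146    0.03966494  13.59626903] [ 0.48436501  0.92720203 -0.68310665  1.58967318  0.70803651  0.90071383
 -1.96942836] 19.7667
```

The stop is felt, so the bin is shut. I back off, retreat, and check the pictures numerically against the start, since all 10 views are used.

Request:
drive_tool(moves=[[[-0.015,0,0],[0,0,0]],[[-0.03,0,0],[0,0,0]],[[-0.03,0,-0.01],[0,0,0]],[[-0.03,0,-0.03],[0,0,0]],[[-0.03,0,-0.03],[0,0,0]],[[-0.02,0,-0.03],[0,0,0]],[[0,0,-0.03],[0,0,0]],[[0,0,0],[0,0,0]]])

```text
time_s: 20.43
ee_pos: [479.5, -140.8, 254.3]
tool_rot: [3.136, -0.012, 0.067]
force: [1.6, 0.3, 0.7]
grip_width: -0.0
grip_force: 0.0
```

Run:
```python
from tgt import *
o=bot.get_obs();print(o['ee_pos'],o['force'],o['time_s'])
P={'lip':T(cab,[[5,-100,148],[5,-50,148],[5,0,148],[5,50,148],[5,100,148]]),'floor_in':T(cab,[[30,-50,40],[50,-52,50]]),'pot':onz(ld('s0'),[[334,121]],60),'marble':onz(ld('s0'),[[383,145]],45),'mallet':onz(ld('s0'),[[240,360]],20)}
for n in('scene','side'):
    f=snap(n,'e_'+n+'.png');g=ld('s0' if n=='scene' else 'd0')
    for k,v in P.items(): 
        out=[]
        for u in proj(f,v):
            x,y=u.round().astype(int)
            if 5<x<635 and 5<y<395:
                A=f['frame'][y-4:y+5,x-4:x+5].astype(int);B=g['frame'][y-4:y+5,x-4:x+5].astype(int);out.append((int(x),int(y),round(float(abs(A-B).mean()),1)))
        print(n,k,out)
    c=cv2.connectedComponentsWithStats((abs(f['frame'].astype(int)-g['frame']).max(2)>40).astype(np.uint8))[2]
    print([list(map(int,r)) for r in c[1:] if r[4]>25])
```

```text
[ 479.5240439  -140.80085147  254.29396241] [1.56925808 0.25029534 0.7398293 ] 20.4333
scene lip [(320, 141, 2.9), (318, 155, 2.7), (315, 169, 3.0), (312, 184, 2.9), (309, 200, 5.4)]
scene floor_in [(309, 180, 4.7), (303, 176, 14.6)]
scene pot [(334, 121, 2.8)]
scene marble [(383, 145, 91.0)]
scene mallet [(240, 360, 2.8)]
[[372, 0, 89, 150, 5573], [466, 0, 44, 65, 1644], [576, 0, 64, 222, 3373], [441, 85, 20, 9, 69], [445, 93, 24, 5, 50], [524, 94, 31, 86, 654], [551, 97, 40, 77, 789], [425, 100, 10, 9, 27], [423, 120, 10, 9, 31], [290, 170, 17, 8, 69], [544, 182, 7, 14, 36], [342, 350, 33, 26, 264]]
side lip [(341, 235, 1.6), (338, 220, 1.4), (335, 207, 1.4), (332, 195, 1.9), (330, 184, 5.6)]
side floor_in [(346, 253, 1.2), (354, 250, 1.3)]
side pot [(344, 324, 1.4)]
side marble [(267, 308, 6.4)]
side mallet [(343, 152, 1.4)]
[[0, 0, 24, 31, 230], [48, 0, 45, 54, 1037], [170, 0, 115, 178, 7233], [16, 7, 8, 7, 26], [33, 34, 6, 10, 41], [2, 46, 36, 43, 665], [84, 85, 6, 9, 29], [96, 99, 16, 49, 294], [35, 106, 12, 12, 82], [44, 131, 12, 11, 66], [26, 132, 20, 14, 135], [0, 170, 10, 18, 76], [28, 174, 101, 193, 7341], [9, 276, 27, 23, 81], [56, 310, 10, 12, 42], [13, 325, 41, 75, 980], [226, 371, 12, 18, 107], [189, 372, 19, 28, 322]]
```

```bash
python3 -c "
from plant import bot
print(bot.finish_job())"
```

```text
the job is handed in; nothing more can be done
None
```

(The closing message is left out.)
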